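# Run the canister carriage out of its catch and brake it at the blue mark

## Robot

A 6-joint arm with a two-finger parallel gripper is mounted at the origin on the work surface. World frame = base frame: x ahead of the robot, y to its left, z up, the work surface at z = 0. Lengths are in m, angles in rad, forces in N, time in s.
With the tool pointing down it reaches from about 0.35 to 0.975 m from the base axis. Payload 4.9 kg.
Tool frame: the origin (TCP) lies at the very end of the fingers, on their centre line; the grasp point (between the pads) lies ctrl.hold_point_z behind it (ctrl.hold_point_z is the distance from the TCP to the grasp point, in m); z points along the fingers, y is the line along which they close (so a half turn about z gives the same grasp; the last joint's range is limited). The gripper opens to 85 mm and grips with 20 to 120 N. Pads are 22 mm wide; open, the fingers measure 114 mm over their backs; the gripper's body (76 mm by 85 mm) begins 54 mm behind the grasp point. The pads swing forward as they close: fully open they stand 13 mm farther back than shut.
Start: joints at [1.216, 0.053, 1.613, -0, 1.476, -0.119], TCP at [0.146, 0.608, 0.231] pointing down, gripper open.
Joint ranges: [-3.01, 3.01], [-1.01, 2.22], [0.06, 2.58], [-1.02, 4.17], [0.09, 2.62], [-3.14, 3.14]. Speed limits (rad/s): [2.57, 2.57, 3.14, 3.14, 3.14, 3.14].

## Interface

Orientations are given as a rotation vector (axis times angle).
In Python, from station import ctrl gives the robot as it stands. The module is installed in compiled form; this text tells all that it offers.
- The arm moves only by the tool jog_arm, never from a script. Its argument "deltas" is a list of rows, each a list of 3 entries, a list of its own where there are three numbers: the closure, from -1 (fully open) to 1 (shut), then the shift along the world's x, y, z scaled (see below), then the turn, a rotation vector about the world's x, y, z scaled (see below). A call has 1 to 12 rows; each row is the pose to reach, as a shift and turn from the pose commanded when the call began, turning the shorter way round; what a row does not reach only later rows make up. The controller multiplies each number of a shift by 0.4 m and each number of a turn by 180 degrees. A row lasts 1/12 s, in which the tool goes at most 41.7 mm and 7.16 degrees, less where a joint would pass 70% of its speed; a pose out of reach is approached as far as the arm can. A call with a number of a shift or a turn outside -1 to 1 is refused whole. A call with a gripper value outside its range is refused whole. The fingers move at their own pace and stop on an object; "squeeze" is the grip in N (left out, the last holds). Time passes only in rows, so rows that repeat a pose let the fingers close. It gives the time, the measured TCP pose, the force, the opening and the grip force at its end, in the units of the state.
- ctrl.get_obs(): the state, without advancing time (a new reading comes with each control period).
- ctrl.get_image(name): name is "scene" or "top" or "wrist"; returns the picture (420x560x3 uint8, red, green, blue); there is no depth.
- ctrl.get_calibration(name): a dict with "K" (3x3 intrinsics, pixels), "extrinsics" (4x4, takes a point from world to camera coordinates). Camera axes: x right, y down, z forward; pixel columns grow to the right and rows downward; lengths in m; the calibration is good to about 2 mm. A picture is of the moment at which its call begins: read the wrist's pose just before it. get_calibration takes no time and is no camera call; for the wrist camera it gives the pose at the moment of the call.
- ctrl.finish_job(): hands the job in; it is judged then, once.
The state is a dict: "t": time; "q": joint angles; "dq": joint speeds; "effort": joint torques, N m; "tool_pos": TCP position; "tool_rot": TCP orientation; "contact_force": force on the tool from outside, world axes, zero at the start; "wrist_torque": the same for the moment, N m; "opening": finger opening in m; "grip_force": force on a finger pad.
Only numpy, scipy, OpenCV 4.12 (cv2) and the standard library are available. Lean on these libraries where they do the work, as an engineer would, in place of code of your own. Each camera call takes 0.05 s, during which the arm holds its last target. There are 200 camera calls.

## Task

Push the heavy canister carriage out of its spring catch and along its track by the orange push bar behind it, and bring it to a standstill with its red pointers on the blue mark lines, without ever running into the red stop just past them. Move it by the push bar only, never with a hand on the carriage itself, then let go of the bar with the carriage staying still at the mark. Leave everything else on the shelf where it is.

Things in the scene. Friction and masses are not known exactly. Their poses are not given: they have to be found in the camera images.
- track: Grey track, two steel rails, fixed to the shelf: 840 mm long, 100 mm wide, 22 mm high. Origin: middle of its underside. Its y axis runs along the track from the push bar towards the carriage and the red stop; x across, z up. The push bar can slide from track y = -0.36 to +0.12 m.
- push_bar: Black shoe (84 mm across the track, 60 along, top at 41 mm) with an upright orange grip post, 34 x 34 mm, from 41 to 145 mm above the shelf; 0.5 kg. Origin: at shelf level below the post's axis; axes parallel to the track's; slides along track y only, with next to no friction. Starts at track y = -0.34 m.
- link (a point): Rear end of the carriage, 32 mm up, where the telescopic spring link to the push bar is fixed. Spring: 12 N/m, pushes and pulls, slack when the carriage's origin is 270 mm ahead (+y) of the bar's origin, 170 mm travel either way, damping 0.15 N s/m. With the bar held still the carriage rocks on it for long, period about 3.6 s.
- carriage: Wheeled chassis of the carriage. Origin: at shelf level below its middle; axes parallel to the track's; moves along track y only, with 0.05 N s/m damping and 0.015 N friction. With the canister nominally 4.0 kg (3.4 to 4.9). Starts at rest at track y = -0.07 m with its spring slack.
- canister: The carriage's white deck, 110 mm across and 130 mm along the track, top at 40 mm, with a cream lidded ceramic canister fixed on it (102 mm diameter, top of the lid knob 188 mm above the shelf). Moves with the carriage; same origin and axes. Must not be touched.
- catch_ball (a point): Ball of the spring catch in a brass housing (44 mm high) on the track's +x side. It blocks the carriage's way ahead (+y) at the start, until the carriage is pushed with about 1.2 N (spring squeezed some 105 mm); then the carriage shoots off. After 15 to 20 mm the catch no longer acts.
- pointer (a point): Middle of the carriage, 40 mm above the shelf, level with the two red pointers at its sides. The carriage's front face lies 65 mm ahead (+y) of it.
- gauge: Gauge clamped over the track: two aluminium strips along its sides, each with a blue mark line (24 mm wide), and a red rubber stop across the track, from 22 to 44 mm high. Fixed; origin at shelf level on the track's centre line at the mark, axes parallel to the track's. It sits somewhere else along the track each time.
- mark (a point): The point where pointer must come to rest: on the track's centre line between the blue mark lines, 40 mm above the shelf; y along the track.
- stop_face (a point): Middle of the red stop's face towards the carriage, 126 mm beyond the mark: the carriage's front face is 61 mm short of it when the pointers are at the mark.
- scoop: Blue plastic scoop with a red button on its handle, 64 mm cup, 45 mm high, 175 mm long. Origin under the cup. A bystander.
- bowls: Stack of small steel bowls, 117 mm diameter, 61 mm high. Origin: middle of the underside. A bystander.
- clothespin: Yellow plastic clothespin lying down, 78 x 12 x 14 mm. Origin: middle of the underside. A bystander.
- dustpan: Grey plastic dustpan, folded, 200 x 220 mm, 38 mm high. Origin: middle of the underside. A bystander.
- jar: Glass jar with a green cap, 72 mm diameter, 110 mm high. Origin: middle of the underside. A bystander.

How it is judged:
On the way, in this order (a step that is already met when the one before it is completed fails the run):
1. the carriage is out of its catch and under way (distance of pointer from where it was at the start of the episode above 0.04 m).
2. the carriage stands still at the mark for 2 s (y of pointer in the frame of mark between -0.012 and 0.012 m and linear speed of carriage below 0.015 m/s), for 2 s.
At the end, for the whole second after the job is handed in: The carriage's pointers are within 12 mm of the mark along the track, it moves slower than 15 mm/s, and the push bar is released (all of step 2 and contact force between each of the arm, the fingers and push_bar below 0.3 N); the robot touches nothing.
It fails at once if the carriage runs into the red stop (contact force between canister and gauge above 0.2 N or y of pointer in the frame of mark above 0.061 m).
It fails at once if the hand touches the carriage or its canister (contact force between any of the fingers, the arm and canister above 0.5 N).
It fails at once if something else on the shelf is shifted (distance of any of scoop, bowls, clothespin, jar, dustpan from where it was at the start of the episode above 0.03 m).
It also fails if it takes over 45 s, if anything falls off the work surface, if the arm or the gripper's body presses on something with over 40 N, if the wrist force passes 120 N, or if a joint passes its speed limit or range.

## Working session

There is one attempt and no reset: what is moved stays moved. The work goes in short steps, Python scripts to look and compute and a tool call to move; the robot and the scene stay as the last step left them, time stands still between calls to the robot, and variables do not carry over. Pictures are saved under pics/ and viewed, at most 10 in all, crops included, and the job is handed in when it is done.

Besides the shell and the picture viewer there is one more tool, called after "Emit:" by a JSON object that holds its "fn" and its "kwargs". jog_arm: Moves the arm, as the interface text tells. Its arguments: {"type":"object","properties":{"deltas":{"type":"array","items":{"type":"array"}},"squeeze":{"type":"number"}},"required":["deltas"]}

```bash
mkdir -p pics; python3 - <<'E'
from station import ctrl
import cv2
print(ctrl.get_obs(), ctrl.hold_point_z)
for n in ("scene","top"):
    c=ctrl.get_calibration(n);print(n,c["K"],c["extrinsics"])
    cv2.imwrite(f"pics/{n}0.png",cv2.resize(ctrl.get_image(n)[:,:,::-1],(800,600),interpolation=cv2.INTER_CUBIC))
E
```

```text
{'t': 0.0, 'q': array([ 1.21599410e+00,  5.33562682e-02,  1.61428254e+00,  3.54286862e-05,
        1.47601973e+00, -1.19018200e-01]), 'dq': array([0.00095129, 0.00075739, 0.00061636, 0.00252954, 0.00164793,
       0.00049862]), 'effort': array([-1.38356147e-03, -3.93674541e+01, -3.70179033e+01, -2.47154003e-04,
        7.18211144e-03, -7.68696850e-06]), 'tool_pos': array([0.1457866 , 0.60711913, 0.23007024]), 'tool_rot': array([-0.36945539, -3.11926845,  0.00314092]), 'contact_force': array([-1.00101613,  0.14484196,  0.29882628]), 'wrist_torque': array([-0.01843962, -0.01804712,  0.00882044]), 'grip_force': 0.0, 'opening': 0.08549431936452652} 0.0187
scene [[472.65980112   0.         281.94177639]
 [  0.         472.65980112 211.92180778]
 [  0.           0.           1.        ]] [[-0.07516624  0.99690215 -0.0231546   0.10463025]
 [ 0.6253892   0.0290428  -0.77977232 -0.34516015]
 [-0.77668423 -0.07309319 -0.62563488  1.74740532]
 [ 0.          0.          0.          1.        ]]
top [[490.77213696   0.         289.1385754 ]
 [  0.         490.77213696 209.23867741]
 [  0.           0.           1.        ]] [[-1.27670908e-02 -9.99916718e-01 -1.88633441e-03 -2.48879556e-02]
 [-9.85790877e-01  1.29026812e-02 -1.67480946e-01  6.17651319e-01]
 [ 1.67491336e-01 -2.78713187e-04 -9.85873508e-01  1.28780500e+00]
 [ 0.00000000e+00  0.00000000e+00  0.00000000e+00  1.00000000e+00]]
```

View pics/top0.png

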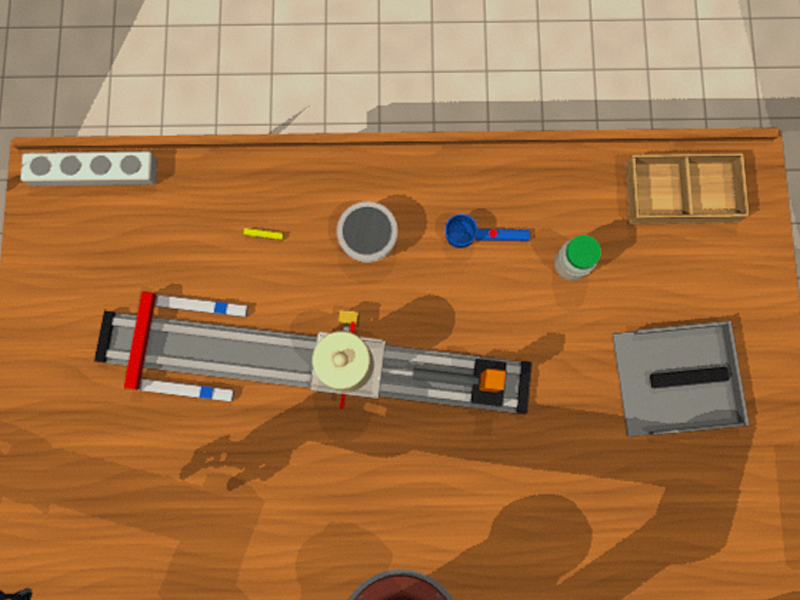

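View pics/scene0.png

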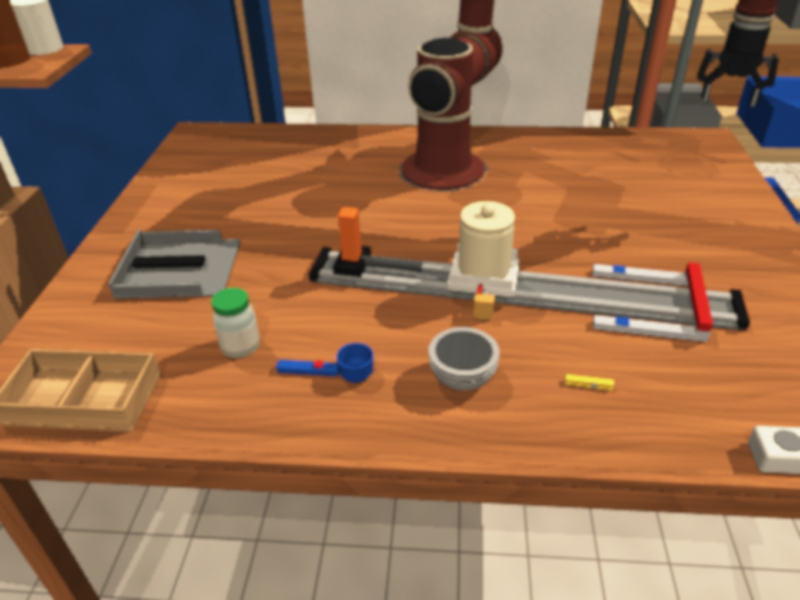

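```bash
cat > h.py <<'E'
from station import ctrl
import numpy as np, cv2
def ray(n,uv):
    c=ctrl.get_calibration(n);E=c["extrinsics"];R,t=E[:3,:3],E[:3,3]
    d=R.T@np.linalg.inv(c["K"])@[uv[0],uv[1],1]; return -R.T@t,d
def at_z(n,uv,z):
    o,d=ray(n,uv); return o+d*(z-o[2])/d[2]
def tri(a,b):
    A=[];B=[]
    for n,uv in (("top",a),("scene",b)):
        o,d=ray(n,uv);d/=np.linalg.norm(d);P=np.eye(3)-np.outer(d,d);A.append(P);B.append(P@o)
    return np.linalg.lstsq(np.vstack(A),np.hstack(B),rcond=None)[0]
RANGE=dict(blue=((105,150,90),(125,255,255)),red=((0,190,90),(4,255,255)),orange=((7,220,190),(14,255,255)),cream=((24,30,140),(34,130,255)))
def blobs(img,c,amin=8):
    hsv=cv2.cvtColor(img,cv2.COLOR_RGB2HSV);m=cv2.inRange(hsv,*map(np.array,RANGE[c]))
    n,_,s,ce=cv2.connectedComponentsWithStats(m)
    return [(ce[i].round(2).tolist(),s[i].tolist()) for i in range(1,n) if s[i][4]>=amin]
E
python3 - <<'E'
from h import *
for n in ("top","scene"):
    im=ctrl.get_image(n)
    for c in RANGE: print(n,c,*blobs(im,c),sep="\n  ")
    cv2.imwrite(f"pics/{n}_raw.png",im[:,:,::-1])
im=cv2.imread("pics/top_raw.png")
cv2.imwrite("pics/crop1.png",cv2.resize(im[190:300,60:260],(800,440),interpolation=cv2.INTER_CUBIC))
cv2.imwrite("pics/crop2.png",cv2.resize(im[190:300,200:400],(800,440),interpolation=cv2.INTER_CUBIC))
E
```

```text
top
  blue
  ([334.13, 162.43], [312, 150, 59, 23, 591])
  ([154.05, 215.07], [150, 212, 9, 8, 56])
  ([143.95, 274.19], [140, 271, 9, 8, 57])
top
  red
  ([344.5, 162.71], [343, 161, 4, 4, 14])
  ([96.82, 237.88], [87, 204, 21, 68, 574])
  ([246.24, 229.18], [245, 226, 3, 7, 17])
  ([239.32, 280.8], [238, 276, 4, 10, 25])
top
  orange
top
  cream
  ([146.97, 4.72], [143, 0, 9, 10, 32])
  ([296.43, 4.13], [293, 1, 7, 9, 23])
  ([443.3, 1.2], [441, 0, 6, 3, 10])
  ([194.53, 8.61], [193, 2, 5, 14, 38])
  ([490.4, 6.44], [489, 2, 6, 10, 25])
  ([342.62, 7.96], [341, 4, 6, 10, 24])
  ([80.0, 125.0], [76, 125, 9, 1, 9])
  ([405.06, 191.35], [400, 190, 12, 3, 17])
  ([240.46, 247.0], [218, 232, 41, 40, 126])
  ([237.14, 252.16], [231, 243, 18, 17, 96])
  ([227.9, 266.47], [219, 257, 21, 15, 30])
scene
  blue
  ([191.25, 46.12], [191, 44, 2, 6, 8])
  ([525.46, 55.77], [524, 54, 4, 5, 13])
  ([548.43, 78.54], [533, 55, 27, 47, 1023])
  ([549.11, 139.23], [538, 125, 22, 29, 88])
  ([433.19, 188.0], [431, 187, 6, 3, 16])
  ([435.0, 224.0], [432, 222, 7, 5, 33])
  ([236.25, 254.7], [194, 242, 66, 25, 740])
scene
  red
  ([488.97, 207.08], [481, 184, 17, 47, 441])
  ([222.5, 253.8], [221, 253, 4, 3, 10])
scene
  orange
scene
  cream
  ([20.15, 1.97], [7, 0, 25, 4, 34])
  ([341.51, 150.9], [324, 142, 35, 18, 428])
  ([164.04, 225.32], [151, 213, 26, 20, 237])
  ([555.0, 316.0], [551, 316, 9, 1, 9])
```

View pics/crop1.png

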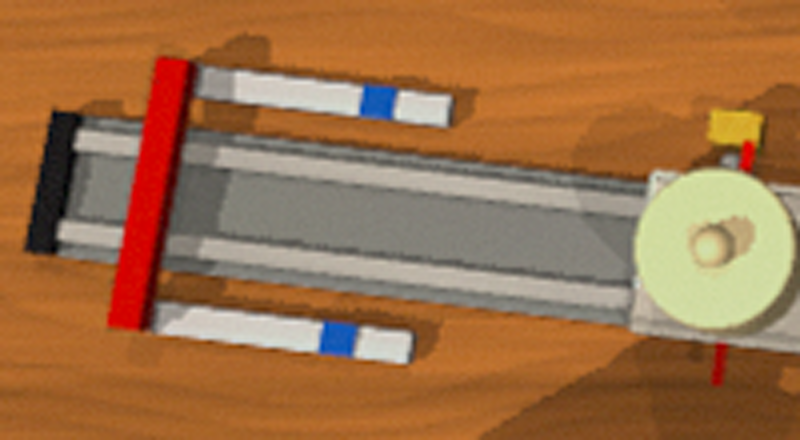

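View pics/crop2.png

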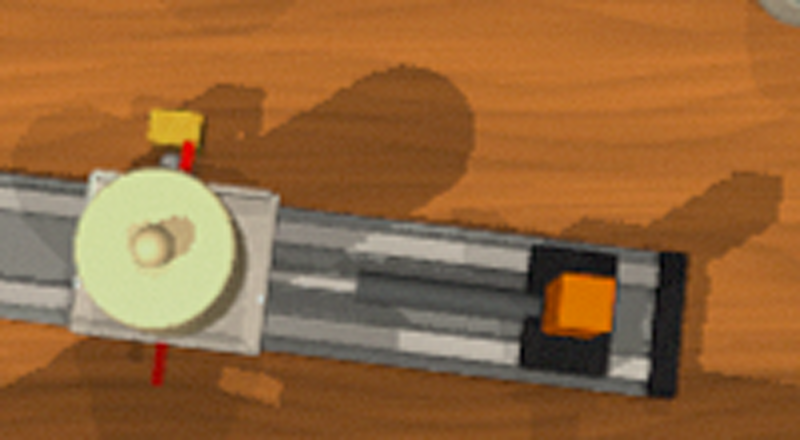

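```bash
python3 - <<'E'
from h import *
f=lambda a:np.round(a,4)
m1=tri((154.05,215.07),(435,224));m2=tri((143.95,274.19),(433.19,188));print("marks",f(m1),f(m2))
p1=at_z("top",(246.24,229.18),.04);p2=at_z("top",(239.32,280.8),.04);print("pointers",f(p1),f(p2))
post=at_z("top",(346.5,265.2),.145);print("post",f(post))
# rail end caps outer mids (z~.024)
L1=at_z("top",(60+52/4,190+112/4),.022);L2=at_z("top",(60+25/4,190+252/4),.022)
R1=at_z("top",(200+690/4,190+253/4),.022);R2=at_z("top",(200+677/4,190+398/4),.022)
print("caps",f([L1,L2,R1,R2]))
d=(L1+L2-R1-R2)[:2];print("len",np.linalg.norm(d)/2);d/=np.linalg.norm(d);print("dir",d,np.degrees(np.arctan2(d[1],d[0])))
o=((L1+L2+R1+R2)/4)[:2];n=np.array([d[1],-d[0]])
for z in (.03,.04):
  a=at_z("top",(154.05,215.07),z);b=at_z("top",(143.95,274.19),z)
  for q in (a,b,(a+b)/2): print("mark z",z,f([(q[:2]-o)@n,(q[:2]-o)@d]))
for q in (p1,p2,(p1+p2)/2,post): print(f([(q[:2]-o)@n,(q[:2]-o)@d]))
print("o",o)
E
```

```text
marks [0.6111 0.3437 0.0199] [0.4477 0.3667 0.0185]
pointers [0.5655 0.0852 0.04  ] [0.4259 0.1036 0.04  ]
post [ 0.4583 -0.1738  0.145 ]
caps [[ 0.6055  0.5696  0.022 ]
 [ 0.5082  0.5822  0.022 ]
 [ 0.4967 -0.2605  0.022 ]
 [ 0.3984 -0.2476  0.022 ]]
len 0.8371339318181554
dir [0.13058619 0.99143696] 82.49653284488703
mark z 0.03 [0.0828 0.1933]
mark z 0.03 [-0.081   0.1939]
mark z 0.03 [0.0009 0.1936]
mark z 0.04 [0.0816 0.1903]
mark z 0.04 [-0.081   0.1909]
mark z 0.04 [0.0003 0.1906]
[ 0.0726 -0.0668]
[-0.0682 -0.0668]
[ 0.0022 -0.0668]
[ 2.000e-04 -3.376e-01]
o [0.50220917 0.16092748]
```

Emit:
{"fn": "jog_arm", "kwargs": {"deltas": [[-1,[0.76,-0.85,0.175],[0,0,0.0328]],[-1,[0.76,-0.85,0.175],[0,0,0.0328]],[-1,[0.76,-0.85,0.175],[0,0,0.0328]],[-1,[0.76,-0.85,0.175],[0,0,0.0328]],[-1,[0.76,-0.85,0.175],[0,0,0.0328]],[-1,[0.76,-0.85,0.175],[0,0,0.0328]],[-1,[0.76,-0.85,0.175],[0,0,0.0328]],[-1,[0.76,-0.85,0.175],[0,0,0.0328]],[-1,[0.76,-0.85,0.175],[0,0,0.0328]],[-1,[0.76,-0.85,0.175],[0,0,0.0328]],[-1,[0.76,-0.85,0.175],[0,0,0.0328]],[-1,[0.76,-0.85,0.175],[0,0,0.0328]]], "squeeze": 40}}

```text
t: 1.2
tool_pos: [0.4538, 0.2633, 0.3025]
tool_rot: [0.219, 3.13, -0.002]
contact_force: [-1.1, 0.4, 0.0]
opening: 0.0855
grip_force: 0.0
```

Emit:
{"fn": "jog_arm", "kwargs": {"deltas": [[-1,[0.02,-1,0],[0,0,0]],[-1,[0.02,-1,0],[0,0,0]],[-1,[0.02,-1,0],[0,0,0]],[-1,[0.02,-1,0],[0,0,0]],[-1,[0.02,-1,0],[0,0,0]],[-1,[0.02,-1,0],[0,0,0]],[-1,[0.02,-1,0],[0,0,0]],[-1,[0.02,-1,0],[0,0,0]],[-1,[0.02,-1,0],[0,0,0]],[-1,[0.02,-1,0],[0,0,0]],[-1,[0.02,-1,0],[0,0,0]]]}}

```text
t: 2.12
tool_pos: [0.4575, -0.136, 0.3007]
tool_rot: [-0.217, -3.133, 0.002]
contact_force: [0.1, 0.3, 0.1]
opening: 0.0855
grip_force: 0.0
```

Emit:
{"fn": "jog_arm", "kwargs": {"deltas": [[-1,[0,-0.1,0],[0,0,0]],[-1,[0,-0.1,-0.05],[0,0,0]],[-1,[0,-0.1,-0.13],[0,0,0]],[-1,[0,-0.1,-0.21],[0,0,0]],[-1,[0,-0.1,-0.29],[0,0,0]],[-1,[0,-0.1,-0.37],[0,0,0]],[-1,[0,-0.1,-0.44],[0,0,0]],[-1,[0,-0.1,-0.49],[0,0,0]],[-1,[0,-0.1,-0.51],[0,0,0]],[-1,[0,-0.1,-0.51],[0,0,0]]]}}

```text
t: 2.95
tool_pos: [0.4565, -0.1707, 0.0948]
tool_rot: [-0.207, -3.13, -0.004]
contact_force: [0.2, 1.2, 0.2]
opening: 0.0855
grip_force: 0.0
```

```bash
python3 - <<'E'
from h import *
o=ctrl.get_obs();print(o["tool_pos"],o["contact_force"])
im=ctrl.get_image("top")
for c in("red","blue"):print(blobs(im,c))
cv2.imwrite("pics/top1.png",im[:,:,::-1])
E
```

```text
[ 0.4564829  -0.17069242  0.09477021] [0.20794057 1.18133762 0.20124602]
[([344.5, 162.71], [343, 161, 4, 4, 14]), ([96.82, 238.07], [87, 204, 21, 68, 569]), ([246.17, 229.11], [245, 226, 3, 7, 18]), ([239.29, 280.29], [238, 276, 4, 10, 21])]
[([333.98, 162.39], [312, 150, 59, 23, 598]), ([154.03, 215.07], [150, 211, 9, 9, 58]), ([143.95, 274.26], [140, 271, 9, 8, 58])]
```

View pics/top1.png

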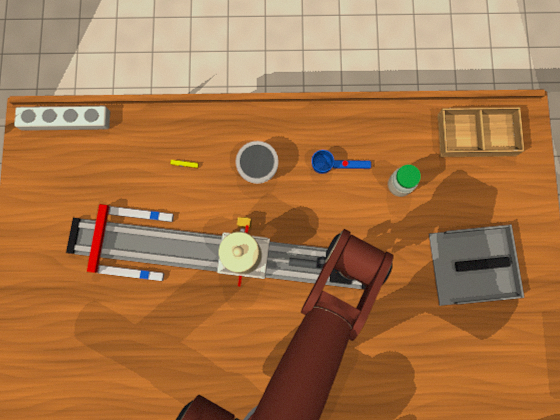

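Emit:
{"fn": "jog_arm", "kwargs": {"deltas": [[1,[0,0,0],[0,0,0]],[1,[0,0,0],[0,0,0]],[1,[0,0,0],[0,0,0]],[1,[0,0,0],[0,0,0]],[1,[0,0,0],[0,0,0]],[1,[0,0,0],[0,0,0]],[1,[0,0,0],[0,0,0]],[1,[0,0,0],[0,0,0]]], "squeeze": 40}}

```text
t: 3.67
tool_pos: [0.4587, -0.1728, 0.0987]
tool_rot: [0.208, 3.133, -0.002]
contact_force: [-1.5, -0.1, 5.6]
opening: 0.0335
grip_force: 42.1
```

Emit:
{"fn": "jog_arm", "kwargs": {"deltas": [[1,[0.003,0.025,0],[0,0,0]],[1,[0.007,0.05,0],[0,0,0]],[1,[0.01,0.075,0],[0,0,0]],[1,[0.013,0.1,0],[0,0,0]],[1,[0.016,0.125,0],[0,0,0]],[1,[0.02,0.15,0],[0,0,0]],[1,[0.023,0.175,0],[0,0,0]],[1,[0.026,0.2,0],[0,0,0]],[1,[0.029,0.22,0],[0,0,0]],[1,[0.03,0.23,0],[0,0,0]],[1,[0.03,0.23,0],[0,0,0]]]}}

```text
t: 4.58
tool_pos: [0.4711, -0.0799, 0.0987]
tool_rot: [0.207, 3.132, -0.001]
contact_force: [-0.2, -1.1, 5.0]
opening: 0.0335
grip_force: 42.2
```

```bash
cat >> h.py <<'E'
import json,sys
from scipy.optimize import least_squares
from scipy.linalg import expm
D=np.array([.13058619,.99143696]);O=np.array([.50220917,.16092748]);N=np.array([D[1],-D[0]])
S=lambda p:float((np.asarray(p)[:2]-O)@D)
TARGET=.1966
def pointers(im):
    out=[]
    for ce,s in blobs(im,"red",5):
        p=at_z("top",ce,.04);x=(p[:2]-O)@N
        if 0.05<abs(x)<.095 and s[4]<60 and S(p)<.27: out.append((round(float(x),4),round(S(p),4),s[4]))
    return out
def look(n=1):
    L=json.load(open("log.json")) if __import__("os").path.exists("log.json") else []
    for _ in range(n):
        o=ctrl.get_obs();im=ctrl.get_image("top");p=pointers(im)
        c=float(np.average([q[1] for q in p],weights=[q[2] for q in p])) if p else None
        L.append((float(o["t"]),S(o["tool_pos"]),c,[round(v,1) for v in o["contact_force"]]));print(np.round(L[-1][:2],4),c,p,L[-1][3])
    json.dump(L,open("log.json","w"));return L,im
E
python3 - <<'E'
from h import *
look(2)
E
```

```text
[ 4.5833 -0.2429] -0.06435555555555555 [(0.0726, -0.0648, 16), (-0.0665, -0.064, 20)] [np.float64(-0.2), np.float64(-1.1), np.float64(5.0)]
[ 4.6333 -0.2431] -0.06348888888888889 [(0.0729, -0.0637, 17), (-0.0677, -0.0633, 19)] [np.float64(-0.0), np.float64(-1.3), np.float64(5.2)]
```

Emit:
{"fn": "jog_arm", "kwargs": {"deltas": [[1,[0.003,0.02,0],[0,0,0]],[1,[0.005,0.04,0],[0,0,0]],[1,[0.008,0.06,0],[0,0,0]],[1,[0.011,0.08,0],[0,0,0]],[1,[0.0125,0.095,0],[0,0,0]],[1,[0.0125,0.095,0],[0,0,0]]]}}

```text
t: 5.18
tool_pos: [0.4762, -0.0418, 0.0987]
tool_rot: [0.207, 3.132, -0.001]
contact_force: [0.5, -1.0, 5.6]
opening: 0.0332
grip_force: 42.2
```

```bash
python3 - <<'E'
from h import *
look(2)
E
```

```text
[ 5.1833 -0.2043] -0.028700000000000003 [(0.0741, -0.029, 16), (-0.0669, -0.0284, 16)] [np.float64(0.5), np.float64(-1.0), np.float64(5.6)]
[ 5.2333 -0.2047] -0.021039285714285712 [(0.0735, -0.0212, 13), (-0.0657, -0.0209, 15)] [np.float64(0.5), np.float64(-1.7), np.float64(4.6)]
```

Emit:
{"fn": "jog_arm", "kwargs": {"deltas": [[1,[0,0,0],[0,0,0]],[1,[0,0,0],[0,0,0]],[1,[0,0,0],[0,0,0]]]}}

```text
t: 5.53
tool_pos: [0.4761, -0.0424, 0.0987]
tool_rot: [0.208, 3.132, -0.001]
contact_force: [-0.2, -0.4, 6.1]
opening: 0.0334
grip_force: 42.2
```

```bash
python3 - <<'E'
from h import *
look(1)
E
```

```text
[ 5.5333 -0.205 ] 0.035362500000000005 [(0.0713, 0.0351, 18), (-0.0661, 0.0357, 14)] [np.float64(-0.2), np.float64(-0.4), np.float64(6.1)]
```

Emit:
{"fn": "jog_arm", "kwargs": {"deltas": [[1,[0,0,0],[0,0,0]],[1,[0,0,0],[0,0,0]],[1,[0,0,0],[0,0,0]]]}}

```text
t: 5.83
tool_pos: [0.4761, -0.0423, 0.0986]
tool_rot: [0.208, 3.132, -0.001]
contact_force: [-0.1, 1.3, 5.8]
opening: 0.0335
grip_force: 42.2
```

```bash
cat >> h.py <<'E'
def sim(s0,M,t,ub,tt,u0=.2703,dt=1/240):
    """carriage from state s0 at t[0]; ub(t)=bar s; returns states at tt"""
    x,v=s0;ts=np.arange(tt[0],tt[-1]+dt,dt);X=[]
    for q in ts:
        X.append((x,v)); b,bd=ub(q),(ub(q+dt)-ub(q))/dt
        a=(12*(b+u0-x)+.15*(bd-v)-.05*v-.015*np.tanh(v/.003))/M
        v+=a*dt;x+=v*dt
    X=np.array(X);return np.c_[np.interp(tt,ts,X[:,0]),np.interp(tt,ts,X[:,1])]
def fit(L,t0):
    L=[l for l in L if l[0]>=t0 and l[2] is not None];t=np.array([l[0] for l in L]);b=np.array([l[1] for l in L]);c=np.array([l[2] for l in L])
    ub=lambda q:np.interp(q,t,b)
    def res(p): return np.r_[(sim(p[:2],p[2],t[0],ub,t)[:,0]-c)/.0007,(p[2]-4)/.5]
    r=least_squares(res,[c[0],.15,4.]);s=sim(r.x[:2],r.x[2],t[0],ub,t)
    print("fit M",r.x[2],"now",t[-1],s[-1],"res mm",np.round((s[:,0]-c)*1e3,1));return r.x[2],s[-1],t[-1]
E
python3 - <<'E'
from h import *
L,_=look(1);fit(L,5.18)
E
```

```text
[ 5.8333 -0.2049] 0.09847333333333334 [(0.0701, 0.0983, 17), (-0.0662, 0.0987, 13)] [np.float64(-0.1), np.float64(1.3), np.float64(5.8)]
fit M 4.003778349894382 now 5.8333 [0.09847349 0.20295104] res mm [ 0. -0.  0.  0.]
```

```bash
cat >> h.py <<'E'
def plan(s,M,t,b0,n=24,lag=.05,u0=.2703,target=TARGET):
    """s at time t (picture); rows begin at t+.05; bar at b0 now; returns bar shifts per row"""
    bT=target-u0;tr=t+.05+lag+np.arange(n+1)/12
    def path(p): return np.r_[b0,p,bT,bT]
    def ub(p):
        P=path(p);return lambda q:np.interp(q,tr,P)
    tt=np.array([t,tr[-1]])
    def res(p):
        e=sim(s,M,t,ub(p),tt,u0,1/120)[-1]-[target,0];P=path(p)
        dv=np.diff(P);return np.r_[e[0]/.0005,e[1]/.001,np.maximum(np.abs(dv)-.028,0)/.0005,np.diff(np.r_[0,dv])/.01]
    r=least_squares(res,np.linspace(b0,bT,n-1+0)[:n-1]);P=path(r.x)
    ta=np.linspace(t,tr[-1],40);X=sim(s,M,t,ub(r.x),ta,u0)
    print("end",X[-1],"max x",X[:,0].max(),"max row mm",np.abs(np.diff(P)).max()*1e3)
    for i,db in enumerate(P[1:]-b0): print(i+1,round(db*1e3,1),"mm -> x,y",np.round(db*D/.4,3))
E
python3 - <<'E'
from h import *
L=json.load(open("log.json"));M,s,t=fit(L,5.18);plan(s,M,t,L[-1][1])
E
```

```text
fit M 4.003778349894382 now 5.8333 [0.09847349 0.20295104] res mm [ 0. -0.  0.  0.]Traceback (most recent call last):
  File "<stdin>", line 2, in <module>
  File "h.py", line 61, in plan
    r=least_squares(res,np.linspace(b0,bT,n-1+0)[:n-1]);P=path(r.x)
    return func(*args, **kwargs)
    vector_fun = VectorFunction(
        fun_wrapped,
    ...<6 lines>...
        workers=workers
    )
    self._update_fun()
    ~~~~~~~~~~~~~~~~^^
    self.f = self.fun_wrapped(xp_copy(self.x))
             ~~~~~~~~~~~~~~~~^^^^^^^^^^^^^^^^^
    return np.atleast_1d(self.fun(x))
                         ~~~~~~~~^^^
    return self.f(x, *self.args, **self.kwargs)
           ~~~~~~^^^^^^^^^^^^^^^^^^^^^^^^^^^^^^
  File "h.py", line 59, in res
    e=sim(s,M,t,ub(p),tt,u0,1/120)[-1]-[target,0];P=path(p)
      ~~~^^^^^^^^^^^^^^^^^^^^^^^^^
  File "h.py", line 41, in sim
    X.append((x,v)); b,bd=ub(q),(ub(q+dt)-ub(q))/dt
                          ~~^^^
  File "h.py", line 56, in <lambda>
    P=path(p);return lambda q:np.interp(q,tr,P)
                              ~~~~~~~~~^^^^^^^^
    return interp_func(x, xp, fp, left, right)
ValueError: fp and xp are not of the same length.
```

```bash
sed -i 's/np.linspace(b0,bT,n-1+0)\[:n-1\]/np.linspace(b0,bT,n-2)/' h.py; python3 - <<'E'
from h import *
L=json.load(open("log.json"));M,s,t=fit(L,5.18);plan(s,M,t,L[-1][1])
E
```

```text
fit M 4.003778349894382 now 5.8333 [0.09847349 0.20295104] res mm [ 0. -0.  0.  0.]
end [ 1.96576481e-01 -1.37498781e-04] max x 0.20030188496259071 max row mm 11.94958868173207
1 2.7 mm -> x,y [0.001 0.007]
2 7.8 mm -> x,y [0.003 0.019]
3 15.0 mm -> x,y [0.005 0.037]
4 23.9 mm -> x,y [0.008 0.059]
5 34.1 mm -> x,y [0.011 0.085]
6 45.3 mm -> x,y [0.015 0.112]
7 57.1 mm -> x,y [0.019 0.142]
8 69.1 mm -> x,y [0.023 0.171]
9 80.8 mm -> x,y [0.026 0.2  ]
10 92.1 mm -> x,y [0.03  0.228]
11 102.4 mm -> x,y [0.033 0.254]
12 111.7 mm -> x,y [0.036 0.277]
13 119.7 mm -> x,y [0.039 0.297]
14 126.2 mm -> x,y [0.041 0.313]
15 131.2 mm -> x,y [0.043 0.325]
16 134.7 mm -> x,y [0.044 0.334]
17 136.7 mm -> x,y [0.045 0.339]
18 137.3 mm -> x,y [0.045 0.34 ]
19 136.9 mm -> x,y [0.045 0.339]
20 135.6 mm -> x,y [0.044 0.336]
21 134.0 mm -> x,y [0.044 0.332]
22 132.3 mm -> x,y [0.043 0.328]
23 131.2 mm -> x,y [0.043 0.325]
24 131.2 mm -> x,y [0.043 0.325]
```

Excellent smooth plan; max 0.200 is safe. Execute 6 rows, then re-estimate.

Emit:
{"fn": "jog_arm", "kwargs": {"deltas": [[1,[0.001,0.007,0],[0,0,0]],[1,[0.003,0.019,0],[0,0,0]],[1,[0.005,0.037,0],[0,0,0]],[1,[0.008,0.059,0],[0,0,0]],[1,[0.011,0.085,0],[0,0,0]],[1,[0.015,0.112,0],[0,0,0]]]}}

```text
t: 6.38
tool_pos: [0.4822, 0.003, 0.0986]
tool_rot: [0.208, 3.132, -0.0]
contact_force: [0.6, -0.0, 5.6]
opening: 0.0335
grip_force: 42.3
```

```bash
python3 - <<'E'
from h import *
# insert the bar's known path (rows of the last call) for the fit
L=json.load(open("log.json"))
L+= [(5.8833+.05+k/12,-.2049+v/1e3,None,0) for k,v in enumerate([0,2.7,7.8,15,23.9,34.1])];json.dump(L,open("log.json","w"))
E
sed -i 's/    L=\[l for l in L if l\[0\]>=t0 and l\[2\] is not None\];t=/    A=[l for l in L if l[0]>=t0];ta=[l[0] for l in A];ba=[l[1] for l in A];L=[l for l in A if l[2] is not None];t=/; s/ub=lambda q:np.interp(q,t,b)$/ub=lambda q:np.interp(q,ta,ba)/' h.py
python3 - <<'E'
from h import *
L,_=look(1);M,s,t=fit(L,5.18);print(L[-1]);plan(s,M,t,L[-1][1],n=20)
E
```

```text
[ 6.3833 -0.1592] 0.18150731707317072 [(0.0702, 0.1812, 20), (-0.0655, 0.1818, 21)] [np.float64(0.6), np.float64(-0.0), np.float64(5.6)]
fit M 4.07657114517724 now 6.3833 [0.1814682  0.08937374] res mm [-0.  -0.   0.1  0.  -0. ]
(6.3833, -0.1591638640369062, 0.18150731707317072, [np.float64(0.6), np.float64(-0.0), np.float64(5.6)])
end [ 0.19667605 -0.00023999] max x 0.19981341964585775 max row mm 14.857933636332712
1 7.5 mm -> x,y [0.002 0.019]
2 19.6 mm -> x,y [0.006 0.049]
3 34.0 mm -> x,y [0.011 0.084]
4 48.9 mm -> x,y [0.016 0.121]
5 62.7 mm -> x,y [0.02  0.155]
6 74.6 mm -> x,y [0.024 0.185]
7 83.8 mm -> x,y [0.027 0.208]
8 90.2 mm -> x,y [0.029 0.223]
9 93.7 mm -> x,y [0.031 0.232]
10 94.9 mm -> x,y [0.031 0.235]
11 94.0 mm -> x,y [0.031 0.233]
12 91.9 mm -> x,y [0.03  0.228]
13 89.2 mm -> x,y [0.029 0.221]
14 86.5 mm -> x,y [0.028 0.214]
15 84.4 mm -> x,y [0.028 0.209]
16 83.4 mm -> x,y [0.027 0.207]
17 83.4 mm -> x,y [0.027 0.207]
18 84.4 mm -> x,y [0.028 0.209]
19 85.5 mm -> x,y [0.028 0.212]
20 85.5 mm -> x,y [0.028 0.212]
```

Emit:
{"fn": "jog_arm", "kwargs": {"deltas": [[1,[0.002,0.019,0],[0,0,0]],[1,[0.006,0.049,0],[0,0,0]],[1,[0.011,0.084,0],[0,0,0]],[1,[0.016,0.121,0],[0,0,0]],[1,[0.02,0.155,0],[0,0,0]],[1,[0.024,0.185,0],[0,0,0]],[1,[0.027,0.208,0],[0,0,0]],[1,[0.029,0.223,0],[0,0,0]],[1,[0.031,0.232,0],[0,0,0]]]}}

```text
t: 7.18
tool_pos: [0.4946, 0.0962, 0.0986]
tool_rot: [0.207, 3.132, 0.0]
contact_force: [1.4, 0.0, 8.1]
opening: 0.0336
grip_force: 42.5
```

```bash
python3 - <<'E'
from h import *
L=json.load(open("log.json"))
L+= [(6.4333+k/12,-.1592+v/1e3,None,0) for k,v in enumerate([0,7.5,19.6,34,48.9,62.7,74.6,83.8,90.2])];json.dump(L,open("log.json","w"))
L,im=look(2);print([b for b in blobs(im,"blue")]);M,s,t=fit(L,5.18);plan(s,M,t,L[-1][1],n=16,lag=.01)
E
```

```text
[ 7.1833 -0.0651] 0.20070869565217395 [(0.072, 0.2006, 21), (-0.0653, 0.2008, 25)] [np.float64(1.4), np.float64(0.0), np.float64(8.1)]
[ 7.2333 -0.0648] 0.20079999999999998 [(0.0718, 0.2008, 20), (-0.0656, 0.2008, 23)] [np.float64(2.1), np.float64(0.3), np.float64(7.1)]
[([333.94, 162.35], [312, 150, 59, 23, 599]), ([154.93, 214.76], [151, 211, 8, 9, 42]), ([144.47, 274.55], [140, 271, 9, 8, 47])]
fit M 4.025025786669938 now 7.2333 [0.20077866 0.00058369] res mm [-0.1 -0.1  0.1  0.1 -0.2  0.1 -0. ]
end [ 1.96600539e-01 -4.32653061e-05] max x 0.2011579493622582 max row mm 4.388129435467569
1 -3.3 mm -> x,y [-0.001 -0.008]
2 -7.6 mm -> x,y [-0.002 -0.019]
3 -11.6 mm -> x,y [-0.004 -0.029]
4 -14.2 mm -> x,y [-0.005 -0.035]
5 -15.0 mm -> x,y [-0.005 -0.037]
6 -14.0 mm -> x,y [-0.005 -0.035]
7 -11.6 mm -> x,y [-0.004 -0.029]
8 -8.4 mm -> x,y [-0.003 -0.021]
9 -5.1 mm -> x,y [-0.002 -0.013]
10 -2.6 mm -> x,y [-0.001 -0.006]
11 -1.3 mm -> x,y [-0.    -0.003]
12 -1.7 mm -> x,y [-0.001 -0.004]
13 -3.6 mm -> x,y [-0.001 -0.009]
14 -6.4 mm -> x,y [-0.002 -0.016]
15 -8.9 mm -> x,y [-0.003 -0.022]
16 -8.9 mm -> x,y [-0.003 -0.022]
```

Emit:
{"fn": "jog_arm", "kwargs": {"deltas": [[1,[-0.001,-0.008,0],[0,0,0]],[1,[-0.002,-0.019,0],[0,0,0]],[1,[-0.004,-0.029,0],[0,0,0]],[1,[-0.005,-0.035,0],[0,0,0]],[1,[-0.005,-0.037,0],[0,0,0]],[1,[-0.005,-0.035,0],[0,0,0]],[1,[-0.004,-0.029,0],[0,0,0]],[1,[-0.003,-0.026,0],[0,0,0]],[1,[-0.003,-0.022,0],[0,0,0]]]}}

```text
t: 8.03
tool_pos: [0.4934, 0.0868, 0.0986]
tool_rot: [0.208, 3.132, -0.0]
contact_force: [1.4, -0.7, 6.2]
opening: 0.0333
grip_force: 42.4
```

```bash
python3 - <<'E'
from h import *
L=json.load(open("log.json"))
L+= [(7.2833+k/12,-.0648+v/1e3,None,0) for k,v in enumerate([0,-3.3,-7.6,-11.6,-14.2,-15,-14,-11.6,-10.4])];json.dump(L,open("log.json","w"))
L,im=look(2);print([b for b in blobs(im,"blue")]);M,s,t=fit(L,5.18);plan(s,M,t,L[-1][1],n=12,lag=.01)
cv2.imwrite("pics/top2.png",cv2.resize(im[180:300,60:260],(800,480),interpolation=cv2.INTER_CUBIC)[:,:,::-1])
E
```

```text
[ 8.0333 -0.0747] 0.19703636363636362 [(0.0712, 0.1966, 20), (-0.0648, 0.1974, 24)] [np.float64(1.4), np.float64(-0.7), np.float64(6.2)]
[ 8.0833 -0.0745] 0.19645714285714289 [(0.0701, 0.1963, 20), (-0.0652, 0.1966, 22)] [np.float64(1.4), np.float64(-0.1), np.float64(6.9)]
[([333.94, 162.36], [312, 150, 59, 23, 600]), ([155.51, 214.83], [151, 212, 8, 8, 35]), ([144.61, 274.85], [140, 271, 9, 8, 41])]
fit M 4.009571459965731 now 8.0833 [ 0.19737615 -0.00892918] res mm [-0.3 -0.3  0.1  0.5  0.3 -0.2 -0.3  0.8  0.9]
end [1.96562210e-01 1.46982424e-04] max x 0.19737614572328663 max row mm 4.882639138388129
1 4.7 mm -> x,y [0.002 0.012]
2 9.6 mm -> x,y [0.003 0.024]
3 12.2 mm -> x,y [0.004 0.03 ]
4 11.6 mm -> x,y [0.004 0.029]
5 8.3 mm -> x,y [0.003 0.021]
6 3.5 mm -> x,y [0.001 0.009]
7 -1.2 mm -> x,y [-0.    -0.003]
8 -4.2 mm -> x,y [-0.001 -0.01 ]
9 -4.6 mm -> x,y [-0.001 -0.011]
10 -2.3 mm -> x,y [-0.001 -0.006]
11 0.8 mm -> x,y [0.    0.002]
12 0.8 mm -> x,y [0.    0.002]
```

View pics/top2.png

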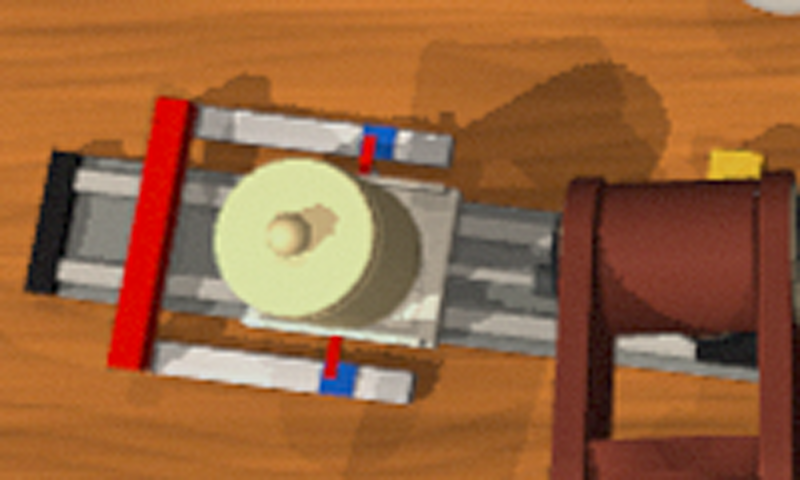

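Emit:
{"fn": "jog_arm", "kwargs": {"deltas": [[1,[0.002,0.012,0],[0,0,0]],[1,[0.003,0.024,0],[0,0,0]],[1,[0.004,0.03,0],[0,0,0]],[1,[0.004,0.029,0],[0,0,0]],[1,[0.003,0.021,0],[0,0,0]],[1,[0.001,0.009,0],[0,0,0]],[1,[0,0.003,0],[0,0,0]],[1,[0,0.002,0],[0,0,0]]]}}

```text
t: 8.8
tool_pos: [0.4934, 0.0872, 0.0986]
tool_rot: [0.209, 3.132, -0.0]
contact_force: [1.7, -0.6, 6.9]
opening: 0.0337
grip_force: 42.4
```

```bash
python3 - <<'E'
from h import *
look(1)
E
```

```text
[ 8.8    -0.0743] 0.19613636363636366 [(0.0701, 0.1963, 20), (-0.0656, 0.196, 24)] [np.float64(1.7), np.float64(-0.6), np.float64(6.9)]
```

Emit:
{"fn": "jog_arm", "kwargs": {"deltas": [[1,[0,0,0],[0,0,0]],[1,[0,0,0],[0,0,0]],[1,[0,0,0],[0,0,0]],[1,[0,0,0],[0,0,0]],[1,[0,0,0],[0,0,0]],[1,[0,0,0],[0,0,0]]]}}

```text
t: 9.35
tool_pos: [0.4934, 0.0875, 0.0986]
tool_rot: [0.208, 3.132, -0.0]
contact_force: [2.3, -0.3, 6.2]
opening: 0.0339
grip_force: 42.4
```

```bash
python3 - <<'E'
from h import *
look(2)
E
```

```text
[ 9.35  -0.074] 0.1985111111111111 [(0.0717, 0.1984, 20), (-0.0661, 0.1986, 25)] [np.float64(2.3), np.float64(-0.3), np.float64(6.2)]
[ 9.4   -0.074] 0.1986357142857143 [(0.0704, 0.1988, 19), (-0.066, 0.1985, 23)] [np.float64(1.3), np.float64(0.2), np.float64(6.9)]
```

Emit:
{"fn": "jog_arm", "kwargs": {"deltas": [[1,[0,0,0],[0,0,0]],[1,[0,0,0],[0,0,0]],[1,[0,0,0],[0,0,0]],[1,[0,0,0],[0,0,0]],[1,[0,0,0],[0,0,0]],[1,[0,0,0],[0,0,0]]]}}

```text
t: 9.95
tool_pos: [0.4935, 0.0875, 0.0986]
tool_rot: [0.208, 3.132, -0.0]
contact_force: [2.9, -0.7, 6.4]
opening: 0.0335
grip_force: 42.4
```

```bash
python3 - <<'E'
from h import *
L,_=look(2);M,s,t=fit(L,8.6)
E
```

```text
[ 9.95  -0.074] 0.19873076923076924 [(0.0714, 0.1989, 17), (-0.0654, 0.1986, 22)] [np.float64(2.9), np.float64(-0.7), np.float64(6.4)]
[10.    -0.074] 0.19844883720930234 [(0.0713, 0.1985, 21), (-0.066, 0.1984, 22)] [np.float64(2.1), np.float64(0.4), np.float64(7.6)]
fit M 4.038935204119773 now 10.0 [ 0.19845497 -0.00217011] res mm [-0.1  0.1  0.1 -0.2  0. ]
```

Emit:
{"fn": "jog_arm", "kwargs": {"deltas": [[1,[0,0,0],[0,0,0]],[1,[0,0,0],[0,0,0]],[1,[0,0,0],[0,0,0]],[1,[0,0,0],[0,0,0]],[1,[0,0,0],[0,0,0]],[1,[0,0,0],[0,0,0]],[1,[0,0,0],[0,0,0]],[1,[0,0,0],[0,0,0]],[1,[0,0,0],[0,0,0]],[1,[0,0,0],[0,0,0]],[1,[0,0,0],[0,0,0]],[1,[0,0,0],[0,0,0]]]}}

```text
t: 11.05
tool_pos: [0.4935, 0.0875, 0.0986]
tool_rot: [0.208, 3.132, -0.0]
contact_force: [2.0, -0.3, 7.0]
opening: 0.0334
grip_force: 42.4
```

```bash
python3 - <<'E'
from h import *
look(2)
E
```

```text
[11.05  -0.074] 0.19756666666666664 [(0.0714, 0.1974, 20), (-0.0652, 0.1977, 25)] [np.float64(2.0), np.float64(-0.3), np.float64(7.0)]
[11.1   -0.074] 0.197675 [(0.0716, 0.1974, 18), (-0.0654, 0.1979, 22)] [np.float64(2.9), np.float64(-1.1), np.float64(6.4)]
```

Emit:
{"fn": "jog_arm", "kwargs": {"deltas": [[1,[0,0,0],[0,0,0]],[1,[0,0,0],[0,0,0]],[1,[0,0,0],[0,0,0]],[1,[0,0,0],[0,0,0]],[1,[0,0,0],[0,0,0]],[1,[0,0,0],[0,0,0]],[1,[0,0,0],[0,0,0]],[1,[0,0,0],[0,0,0]],[1,[0,0,0],[0,0,0]],[1,[0,0,0],[0,0,0]],[1,[0,0,0],[0,0,0]],[1,[0,0,0],[0,0,0]]]}}

```text
t: 12.15
tool_pos: [0.4935, 0.0875, 0.0986]
tool_rot: [0.208, 3.132, -0.0]
contact_force: [1.7, -0.2, 7.2]
opening: 0.0337
grip_force: 42.4
```

```bash
python3 - <<'E'
from h import *
L,_=look(2);fit(L,8.6)
E
```

```text
[12.15  -0.074] 0.19734878048780488 [(0.0715, 0.1969, 18), (-0.0653, 0.1977, 23)] [np.float64(1.7), np.float64(-0.2), np.float64(7.2)]
[12.2   -0.074] 0.1974714285714286 [(0.0712, 0.1969, 18), (-0.0651, 0.1979, 24)] [np.float64(1.4), np.float64(0.1), np.float64(7.3)]
fit M 3.9986987126885185 now 12.2 [0.19595086 0.00072526] res mm [-0.3 -0.5 -0.5 -0.6 -0.4 -1.6 -1.8 -1.4 -1.5]
```

Emit:
{"fn": "jog_arm", "kwargs": {"deltas": [[0.25,[0,0,0],[0,0,0]],[0.2,[0,0,0],[0,0,0]],[0.15,[0,0,0],[0,0,0]],[0.1,[0,0,0],[0,0,0]],[0,[0,0,0],[0,0,0]],[-0.2,[0,0,0],[0,0,0]],[-0.5,[0,0,0],[0,0,0]],[-1,[0,0,0],[0,0,0]],[-1,[0,0,0],[0,0,0]],[-1,[0,0,0],[0,0,0]],[-1,[0,0,0],[0,0,0]]]}}

```text
t: 13.17
tool_pos: [0.4922, 0.0873, 0.0973]
tool_rot: [0.208, 3.135, -0.0]
contact_force: [0.0, 0.4, -0.0]
opening: 0.0851
grip_force: 0.0
```

```bash
python3 - <<'E'
from h import *
look(2)
E
```

```text
[13.1667 -0.0743] 0.19743846153846153 [(0.0715, 0.1969, 18), (-0.0646, 0.1979, 21)] [np.float64(0.0), np.float64(0.4), np.float64(-0.0)]
[13.2167 -0.0743] 0.1975292682926829 [(0.0714, 0.1971, 19), (-0.0652, 0.1979, 22)] [np.float64(0.4), np.float64(-0.3), np.float64(0.3)]
```

Released and still. Raise straight up clear of the post, then check.

Emit:
{"fn": "jog_arm", "kwargs": {"deltas": [[-1,[0,0,0.03],[0,0,0]],[-1,[0,0,0.08],[0,0,0]],[-1,[0,0,0.14],[0,0,0]],[-1,[0,0,0.2],[0,0,0]],[-1,[0,0,0.26],[0,0,0]],[-1,[0,0,0.32],[0,0,0]],[-1,[0,0,0.36],[0,0,0]],[-1,[0,0,0.38],[0,0,0]],[-1,[0,0,0.38],[0,0,0]],[-1,[0,0,0.38],[0,0,0]],[-1,[0,0,0.38],[0,0,0]]]}}

```text
t: 14.18
tool_pos: [0.4914, 0.0873, 0.2478]
tool_rot: [-0.208, -3.132, 0.0]
contact_force: [-0.4, 0.2, 0.1]
opening: 0.0858
grip_force: 0.0
```

```bash
python3 - <<'E'
from h import *
L,im=look(2)
c=[l[2] for l in L[-2:]]
if max(abs(v-TARGET) for v in c)<.005 and abs(L[-1][2]-L[-4][2])<.002: print(ctrl.finish_job())
E
```

```text
[14.1833 -0.0744] 0.19746000000000002 [(0.0709, 0.197, 17), (-0.065, 0.1978, 23)] [np.float64(-0.4), np.float64(0.2), np.float64(0.1)]
[14.2333 -0.0745] 0.1974384615384615 [(0.0712, 0.1971, 17), (-0.0655, 0.1977, 22)] [np.float64(0.4), np.float64(-0.7), np.float64(-0.2)]
the job is handed in; nothing more can be done
None
```

The carriage stands still about 1 mm past the mark by the camera (limit 12 mm), with the bar released and the hand raised clear; I handed the job in after about 14 s of robot time, and no verdict came back.

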